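Stow the glass-globe inspection lamp in its dimpled carry tray and set its transit lock

ROBOT

A 7-joint arm with a two-finger parallel gripper is mounted at the origin on a cart in front of the work surface, level with it; the furniture and walls round the work are solid. World frame = base frame: x ahead of the robot, y to its left, z up, the work surface at z = 0. Lengths are in m, angles in degrees, forces in N, time in s.
With the tool pointing down it reaches from about 0.35 to 0.775 m from the base axis. Payload 3.1 kg.
Tool frame: the origin (TCP) lies on the centre line of the jaws, within the pads' length; the fingertips stand 17 mm ahead of it and the grasp point (between the pads) lies 2 mm behind it (robot.tip_reach is the distance from the TCP to the fingertips, in m); z points along the fingers, y is the direction in which the jaws open and shut (so a half turn about z gives the same grasp; the last joint's range is limited). The gripper opens to 85 mm and grips with 20 to 120 N. Pads are 22 mm wide; open, the fingers measure 114 mm over their backs; the gripper's body (76 mm by 85 mm) begins 54 mm behind the grasp point. The pads swing forward as they close: fully open they stand 13 mm farther back than shut.
Start: joints at [62.011, 17.813, 0.802, 86.603, -0.252, 75.585, -1.558], TCP at [0.238, -0.496, 0.248] pointing down, gripper open.
Joint ranges: [-154.91, 154.91], [-16.99, 109.72], [-72.82, 74.43], [7.12, 147.25], [-82.49, 262.49], [11.32, 116.49], [-174.64, 174.64]. Speed limits (degrees/s): [159.86, 159.86, 180, 180, 180, 180, 180].

INTERFACE

Orientations are given as [roll, pitch, yaw] about the fixed x, y, z axes, in that order (R = Rz(yaw) Ry(pitch) Rx(roll)).
In Python, from station import robot, fingers, vision, workorder, recognise gives the robot as it stands. Calls block until the motion is done:
- robot.move_to(position, orientation): joint-space move of the TCP to a pose.
- robot.line_to(position, orientation=None, velocity=0.15, f_stop=None): straight line of the TCP; orientation=None keeps the orientation; velocity is the mean speed in m/s. With f_stop (N) it stops when the force on the tool has changed by that much, and returns True; else False.
- robot.move_j(angles): joint-space move.
- fingers.gripper_to(opening, force=None): opening from 0.0 (shut) to 1.0 (fully open); force is the grip in N (None keeps the last); returns when the fingers have stopped.
- robot.pause(seconds).
- robot.inverse_kinematics(position, orientation): joint angles nearest the present ones, or None.
- vision.grab_frame(name): name is "scene" or "side" or "wrist"; returns the picture (420x560x3 uint8, red, green, blue); there is no depth.
- vision.calibration(name): a dict with "mtx" (3x3 intrinsics, pixels), "k1" (the pictures are not rectified: a ray, as slopes to the right and down, at radius r is drawn at 1 + k1 r^2 times it, then the intrinsics apply), "extrinsics" (4x4, takes a point from world to camera coordinates); the wrist camera has in their place "T_tool_cam" (4x4, takes a point from camera to tool coordinates, whose origin is the TCP and whose axes are the flange's). Camera axes: x right, y up, looking along -z (the intrinsics and any distortion apply to the point x, -y, -z); pixel columns grow to the right and rows downward; lengths in m; the calibration is good to about 2 mm. A picture is of the moment at which its call begins: read the wrist's pose just before it. calibration takes no time and is no camera call.
A pose or a line that the arm cannot do raises robot.PlanningError and nothing moves.
- workorder.close_job(): hands the job in, once; it reports no verdict.
Trained networks look in the newest picture that a camera, given by its name, has taken for a name from the list of things; names that differ only in an ending like _2 or _b are one class to them, and where a whole thing is asked for, a point or a joint stands for the part that bears it (a point fixed in the world has none). Each returns a list of dicts, best first, with "p" (0 to 1); they miss things now and then, are a little off and sometimes report something else, mostly with a low value. They report only what shows in the picture. A call takes as long as a camera call.
- recognise(label, camera): "rect" ([centre column, centre row, width, height] in pixels, round what is visible of it).
Readings, each from a call of its own:
- robot.current_time_s(): time.
- robot.current_joint_positions(): joint angles.
- robot.current_dq(): joint speeds.
- robot.current_joint_torque(): joint torques, N m.
- robot.current_tool_pos(): TCP position.
- robot.current_eef_rot(): TCP orientation.
- robot.current_contact_force(): force on the tool from outside, world axes, zero at the start.
- robot.current_torque(): the same for the moment, N m.
- robot.current_finger_gap(): opening from 0.0 (shut) to 1.0 (fully open).
Only numpy, scipy, OpenCV 4.12 (cv2) and the standard library are available. Lean on these libraries where they do the work, as an engineer would, in place of code of your own. Each camera call takes 0.05 s, during which the arm holds its last target.

TASK

One inspection lamp is still out of the carry tray. Pick it up by its grey barrel, never by the glass, and lay it gently into the empty pocket the same way round as the other two, so that the glass globe rests in the dimple and the foot lies in its recess. Then, with the lamp released and lying there, put one fingertip into the thumb slot on top of its barrel and slide the flush transit lock fully home, away from the glass, without disturbing the stowed lamps or the other things on the bench.

Things in the scene. Friction and masses are not known exactly. Their poses are not given: they have to be found in the camera images.
- lamp: the loose inspection lamp, about 0.3 kg: a grey barrel 104 long x 46 wide x 36 high mm with a clear glass ball (68 mm across) on its front end. It stands level, slot up, on a black rubber foot 56 x 26 mm, 17 mm high. Origin: middle of the foot's underside; x along the barrel towards the glass, z up. Barrel x = -52..52 (wire eye to -63), collar to 65, z = 17..53 mm; mass centre x = +9 mm
- lamp_grip (a point): centre of the lamp's barrel, half-way up it, 35 mm above the foot's underside; axes as the lamp's. Grip the barrel's two flat sides here (46 mm apart, across y).
- lamp_globe (a point): centre of the loose lamp's glass ball, radius 34 mm; 88 mm from the barrel centre along the lamp's x
- lamp_glass: the loose lamp's glass ball alone, origin at its centre; thin and fragile: not to be touched by the fingers, only to be rested gently in the dimple
- lamp_lock (a joint): transit lock slider of the loose lamp: m of travel along the lamp's -x (away from the glass); starts near 0 (unlocked, next to the middle of the slot), 0.018 is fully home. It stays where it is left and needs about 1.5 N to slide.
- lamp_thumb (a point): middle of the top of its black slider (10 mm along x, 24 wide). It stands in a thumb slot sunk 9 mm into the barrel's top, nearly flush with it (the top is 18 mm above the barrel's centre). The slot is 31 mm wide, x = -33..40 mm in the lamp's frame: at the start about 43 mm of it is open on the glass side for a fingertip, which pushes the slider towards -x
- cradle_a: the empty one of three equal white moulded cradles (184 x 90 mm, deck 26 mm high) side by side in the tray, 92.5 mm apart; which place is empty varies. Origin: middle of its underside; x along the pocket towards the dimple, z up. Round dimple (54 mm wide mouth, sides sloping 40 degrees) centred at x = +53 mm; flat foot recess 63 x 36 mm, 13 mm deep, centred at x = -35 mm
- cradle_a_dimple (a point): centre of the empty dimple's mouth, level with the deck; axes as the cradle's
- cradle_a_seat (a point): where the glass ball's centre lies when the lamp is seated in the empty pocket: 22 mm above the deck over the dimple's centre
- cradle_a_bay (a point): where the centre of the barrel lies when the lamp is seated (22 mm above the deck, over the foot recess, 88 mm from cradle_a_seat along the pocket); the lamp's x then points along the cradle's x
- tray: sheet-metal carry tray 200 x 286 mm, walls 38 mm high, fixed, with wire handles at its two ends (22 mm out); origin at the middle of its underside, axes as the cradles'
- stowed_b_grip (a point): centre of the barrel of a lamp already stowed in a pocket, same shape as the loose one, lock already home; leave it alone
- stowed_c_grip (a point): the same for the other stowed lamp; leave it alone
- tape: bystander: roll of thread seal tape, 49 mm across, 14 mm high; origin under its middle; leave it alone
- octagon: bystander: grey eight-sided steel junction box, 65 x 65 x 38 mm; origin under its middle; leave it alone
- conduit: bystander: cast conduit body, 36 x 130 x 39 mm; origin under its middle; leave it alone
- tin: bystander: open tin of nuts, 72 mm across, 62 mm high; origin under its middle; leave it alone
- pen: bystander: black marker pen, 14 x 122 x 14 mm; origin under its middle; leave it alone

How it is judged (in metres and radians):
On the way, in this order (a step that is already met when the one before it is completed fails the run):
1. the lamp lies seated in the empty pocket, released, glass in the dimple, foot in the recess (horizontal distance between lamp_globe and cradle_a_seat below 0.005 m and distance between lamp_globe and cradle_a_seat below 0.006 m and horizontal distance between lamp_grip and cradle_a_bay below 0.009 m and distance between lamp_grip and cradle_a_bay below 0.01 m and angle between lamp_grip's own z axis and vertical below 0.06 rad and linear speed of lamp_glass below 0.01 m/s and contact force between the fingers and lamp below 0.2 N), for 0.2 s.
2. its transit lock is slid fully home (value of joint lamp_lock above 0.015 m), for 0.2 s.
At the end, for the whole second after the job is handed in: Lamp still, released and level (0.06 rad) in the formerly empty pocket: glass ball centre within 5 mm sideways (6 mm in all) and barrel centre within 9 mm sideways (10 mm in all) of their seated places; transit lock at least 15 of its 18 mm home (all of step 1 and value of joint lamp_lock above 0.015 m); the robot touches nothing.
It fails at once if the glass ball travels at more than 0.2 m/s within 30 mm of its seat (lamp dropped or slammed in, not set down) (distance between lamp_globe and cradle_a_seat below 0.03 m and linear speed of lamp_glass above 0.2 m/s).
It fails at once if the glass ball meets anything with more than 15 N (contact force between lamp_glass and anything else above 15 N).
It fails at once if the fingers touch the glass (more than 2 N) (contact force between the fingers and lamp_glass above 2 N).
It fails at once if a stowed lamp is shifted by more than 8 mm (distance of any of stowed_b_grip, stowed_c_grip from where it was at the start of the episode above 0.008 m).
It fails at once if a bystander is shifted by more than 25 mm (distance of any of tape, octagon, conduit, tin, pen from where it was at the start of the episode above 0.025 m).
It also fails if it takes over 56 s, if anything falls off the work surface, if the arm or the gripper's body presses on something with over 40 N, if the wrist force passes 120 N, or if a joint passes its speed limit or range.

## Working session

There is one attempt and no reset: what is moved stays moved. The work goes in short steps, each a Python script; the robot and the scene stay as the last script left them, time stands still between calls to the robot, and variables do not carry over. Pictures are saved under pics/ and viewed, and the job is handed in when it is done.

```bash
ls; mkdir -p pics; python3 - <<'E'
from station import robot, fingers, vision, workorder, recognise
import cv2
for n in ["scene","side","wrist"]:
    im=vision.grab_frame(n); cv2.imwrite(f"pics/{n}0.png",im[:,:,::-1])
    c=vision.calibration(n); print(n,c)
    for l in ["lamp","lamp_glass","cradle_a","tray","tape","tin","lamp_lock"]:
        try: print(l,[(round(d['p'],2),[round(float(x)) for x in d['rect']]) for d in recognise(l,n)][:4])
        except Exception as e: print(l,e)
print(robot.current_tool_pos(),robot.current_eef_rot(),robot.current_time_s())
E
```

```text
pics
scene {'mtx': array([[498.98231755,   0.        , 277.40757734],
       [  0.        , 498.98231755, 213.3304354 ],
       [  0.        ,   0.        ,   1.        ]]), 'k1': -0.0782630305450248, 'extrinsics': array([[-0.56980882, -0.82176422,  0.00463399,  0.39447725],
       [ 0.6304035 , -0.43348855,  0.64395582, -0.308881  ],
       [-0.52717107,  0.36985299,  0.76504864, -1.04689498],
       [ 0.        ,  0.        ,  0.        ,  1.        ]])}
lamp [(0.93, [233, 253, 57, 54])]
lamp_glass [(0.95, [219, 237, 28, 27])]
cradle_a [(0.89, [384, 160, 60, 50])]
tray [(0.76, [353, 177, 130, 93])]
tape [(0.57, [138, 324, 41, 43])]
tin [(0.7, [138, 324, 35, 45]), (0.38, [384, 160, 59, 54])]
lamp_lock [(0.53, [241, 258, 15, 12])]
side {'mtx': array([[431.04588569,   0.        , 283.47695671],
       [  0.        , 431.04588569, 206.92188835],
       [  0.        ,   0.        ,   1.        ]]), 'k1': -0.04017728434120332, 'extrinsics': array([[-0.92461272, -0.38046263,  0.01842566,  0.51259386],
       [ 0.1594694 , -0.34271127,  0.92580694, -0.09900512],
       [-0.34592026,  0.858
[... 310 characters left out ...]
array([[373.77652531,   0.        , 281.14011716],
       [  0.        , 373.77652531, 212.99249972],
       [  0.        ,   0.        ,   1.        ]]), 'k1': -0.03878117675671429, 'T_tool_cam': array([[-3.35360944e-04,  9.60413175e-01,  2.78579291e-01,
         6.98991618e-02],
       [ 9.99999823e-01,  4.59013236e-04, -3.78640759e-04,
         1.40666300e-04],
       [-4.91523155e-04,  2.78579115e-01, -9.60413159e-01,
        -1.26484280e-01],
       [ 0.00000000e+00,  0.00000000e+00,  0.00000000e+00,
         1.00000000e+00]])}
lamp []
lamp_glass []
cradle_a []
tray []
tape []
tin []
lamp_lock []
[ 0.23769925 -0.49599358  0.24828871] [-1.79998715e+02  2.17835157e-03  2.56078923e+01] 1.2
```

View pics/scene0.png

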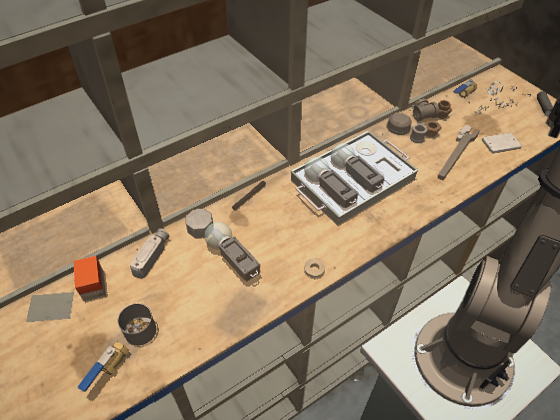

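View pics/side0.png

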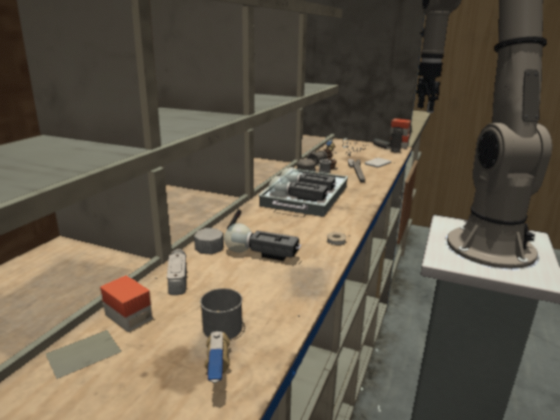

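The scene view shows the loose lamp at (233,253) with its glass at (217,236), pointing to the back. The tray is at (353,177), and the empty pocket is the right one, with its dimple at (366,149) and recess at (388,163). I'll localise roughly, then look with the wrist camera.

```bash
cat > h.py <<'E'
from station import robot, fingers, vision, workorder, recognise
import numpy as np, cv2
from scipy.spatial.transform import Rotation as R
def camT(n):
    """cam->world 4x4 (cv axes x right y down z fwd), mtx,k1"""
    c=vision.calibration(n); F=np.diag([1,-1,-1,1.])
    if n=="wrist":
        T=np.eye(4);T[:3,3]=robot.current_tool_pos();T[:3,:3]=R.from_euler('xyz',robot.current_eef_rot(),degrees=True).as_matrix()
        W=T@c['T_tool_cam']@F
    else: W=np.linalg.inv(c['extrinsics'])@F
    return W,c['mtx'],c['k1']
def ray(cam,px):
    W,K,k1=cam; d=(np.array(px,float)-[K[0,2],K[1,2]])/[K[0,0],K[1,1]]
    u=d.copy()
    for _ in range(20): u=d/(1+k1*(u@u))
    return W[:3,3],W[:3,:3]@np.array([u[0],u[1],1])
def onz(cam,px,z):
    o,d=ray(cam,px); return o+d*(z-o[2])/d[2]
def proj(cam,P):
    W,K,k1=cam; p=np.linalg.inv(W)@np.append(P,1); u=p[:2]/p[2]; u=u*(1+k1*(u@u))
    return u*[K[0,0],K[1,1]]+[K[0,2],K[1,2]]
def tri(ps):
    A=np.zeros((3,3));b=np.zeros(3)
    for cam,px in ps:
        o,d=ray(cam,px);d/=np.linalg.norm(d);M=np.eye(3)-np.outer(d,d);A+=M;b+=M@o
    return np.linalg.solve(A,b)
def grab(name,out=None):
    cam=camT(name); im=vision.grab_frame(name)
    if out: cv2.imwrite(out,im[:,:,::-1])
    return cam,im
E
python3 - <<'E'
from h import *
np.set_printoptions(precision=4,suppress=True)
s=camT("scene"); d=camT("side")
print("cams",s[0][:3,3],d[0][:3,3])
print("globe z.035",onz(s,(219,237),.035),"tri",tri([(s,(219,237)),(d,(237,237))]))
print("lamp back end top",onz(s,(250,273),.053),"front",onz(s,(226,245),.053))
for n,p,z in [("dimple",(366,149),.026),("recess",(388,163),.026),("tape",(315,268),.007),("oct",(200,222),.038),("pen",(250,195),.01),("conduit",(150,252),.03),("tin",(138,324),.03),("trayL",(292,174),.038),("trayBot",(335,220),.038),("trayR",(416,173),.038),("trayT",(374,133),.038),("bench front",(297,272),0),("upper shelf front bottom",(160,205),.2)]: print(n,onz(s,p,z))
for y in (-.3,-.1,.1,.3,.5):
  for z in (0,.2,.4):
    print(y,z,[proj(s,[x,y,z]).round() for x in (.5,.7)])
E
```

```text
cams [-0.1324  0.5775  0.998 ] [0.1231 1.0715 0.4824]
globe z.035 [0.5498 0.2715 0.035 ] tri [0.5573 0.2705 0.0322]
lamp back end top [0.4094 0.2715 0.053 ] front [0.5073 0.2757 0.053 ]
dimple [ 0.5917 -0.2397  0.026 ]
recess [ 0.5133 -0.2527  0.026 ]
tape [0.36   0.1216 0.007 ]
oct [0.6148 0.2876 0.038 ]
pen [0.6425 0.1237 0.01  ]
conduit [0.6079 0.4292 0.03  ]
tin [0.4488 0.5341 0.03  ]
trayL [0.6207 0.002  0.038 ]
trayBot [0.43   0.0075 0.038 ]
trayR [ 0.4333 -0.2793  0.038 ]
trayT [ 0.6216 -0.2951  0.038 ]
bench front [0.3787 0.1606 0.    ]
upper shelf front bottom [0.578  0.3842 0.2   ]
-0.3 0 [array([402., 166.]), array([356., 128.])]
-0.3 0.2 [array([417., 110.]), array([365.,  72.])]
-0.3 0.4 [array([435.,  40.]), array([375.,   4.])]
-0.1 0 [array([348., 195.]), array([304., 153.])]
-0.1 0.2 [array([358., 139.]), array([307.,  97.])]
-0.1 0.4 [array([369.,  68.]), array([312.,  27.])]
0.1 0 [array([288., 228.]), array([246., 181.])]
0.1 0.2 [array([290., 172.]), array([243., 125.])]
0.1 0.4 [array([292., 100.]), array([238.,  54.])]
0.3 0 [array([221., 265.]), array([182., 212.])]
0.3 0.2 [array([213., 211.]), array([170., 157.])]
0.3 0.4 [array([202., 139.]), array([154.,  85.])]
0.5 0 [array([145., 306.]), array([111., 247.])]
0.5 0.2 [array([125., 255.]), array([ 88., 193.])]
0.5 0.4 [array([ 97., 185.]), array([ 58., 122.])]
```

```bash
python3 - <<'E'
from h import *
np.set_printoptions(precision=4,suppress=True)
print(robot.tip_reach, robot.current_joint_positions())
for p in [(.50,-.245,.26),(.465,.272,.25),(.465,.272,.04),(.51,-.245,.06)]:
  for y in (0,90,-90,180): print(p,y,robot.inverse_kinematics(list(p),[180,0,y]))
robot.move_to([.50,-.245,.26],[180,0,0])
cam,im=grab("wrist","pics/w1.png")
for l in ["cradle_a","lamp_glass","stowed_b_grip","tray","lamp_lock"]:
    print(l,[(round(d['p'],2),[round(float(x)) for x in d['rect']]) for d in recognise(l,"wrist")][:4])
np.save("w1.npy",cam[0]); print(robot.current_time_s(),robot.current_tool_pos())
E
```

```text
0.017 [62.0092 17.815   0.8005 86.6024 -0.2506 75.5858 -1.5584]
(0.5, -0.245, 0.26) 0 [ 30.355   18.6117  -8.0631  84.035    2.6277  77.5375 -67.859 ]
(0.5, -0.245, 0.26) 90 [ 39.1395  19.5918 -20.0671  83.6702   6.7569  77.9262  18.729 ]
(0.5, -0.245, 0.26) -90 [  21.2921   18.2443    4.0911   84.4157   -1.3115   77.3866 -154.5354]
(0.5, -0.245, 0.26) 180 [ 47.5455  21.2733 -32.0533  83.3332  11.327   78.6242 105.0195]
(0.465, 0.272, 0.25) 0 [   7.184    25.2926  -55.5872   86.7058   21.0355   79.0995 -139.8252]
(0.465, 0.272, 0.25) 90 [  9.0945  26.6426 -59.148   86.6462  23.027   79.7887 -51.4593]
(0.465, 0.272, 0.25) -90 [ 10.3468  27.6748 -61.6365  86.6081  24.4928  80.3365 127.3409]
(0.465, 0.272, 0.25) 180 [  2.1549  22.6119 -47.1062  86.8709  16.7481  77.8239  43.7064]
(0.465, 0.272, 0.04) 0 [  -3.1317   34.778   -39.9895  101.9635   27.2104   53.2886 -144.782 ]
(0.465, 0.272, 0.04) 90 [  8.5878  43.7763 -59.9404 101.5654  43.1885  61.0354 -67.1446]
(0.465, 0.272, 0.04) -90 [  9.5244  44.9527 -61.8707 101.5362  44.8302  62.102  111.648 ]
(0.465, 0.272, 0.04) 180 [  6.5828  41.5932 -56.0646 101.6293  39.9379  59.0866  25.2866]
(0.51, -0.245, 0.06) 0 [ 28.7913  29.7726  -6.648   97.6252   4.1365  52.8404 -69.4869]
(0.51, -0.245, 0.06) 90 [ 37.7457  31.0111 -19.0643  97.2483  12.0431  53.7584  14.0584]
(0.51, -0.245, 0.06) -90 [  17.6503   29.6105    8.5921   98.0984   -5.3255   52.6877 -151.6321]
(0.51, -0.245, 0.06) 180 [ 45.8063  33.1722 -30.6726  96.9202  19.825   55.387   97.8309]
cradle_a [(0.62, [273, 129, 100, 201])]
lamp_glass []
stowed_b_grip [(0.79, [61, 145, 99, 212])]
tray [(0.59, [178, 129, 356, 229])]
lamp_lock [(0.57, [61, 143, 101, 209]), (0.36, [272, 129, 107, 202])]
2.8583 [ 0.4995 -0.2459  0.26  ]
```

View pics/w1.png

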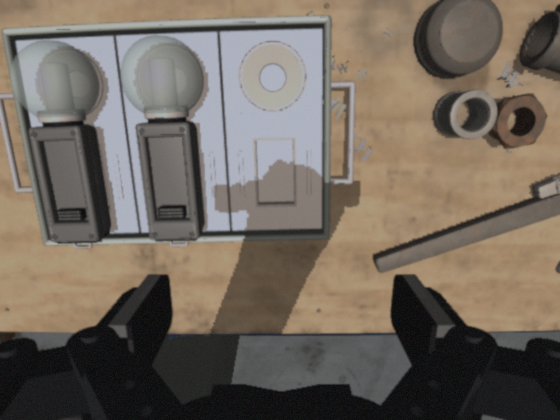

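The empty pocket is seen clearly from above: dimple ring at (272,76), foot recess at about (275,170). Next I'll zoom for exact pixels.

```bash
python3 - <<'E'
import cv2
im=cv2.imread("pics/w1.png"); c=im[10:250,210:340]
cv2.imwrite("pics/w1z.png",cv2.resize(c,None,fx=2.5*1,fy=2.5,interpolation=cv2.INTER_CUBIC))
E
```

```text
(no output)
```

View pics/w1z.png

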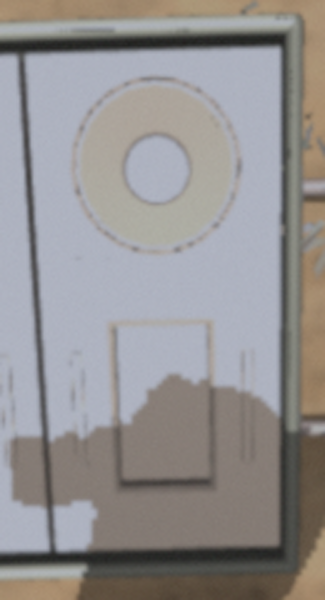

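```bash
python3 - <<'E'
from h import *
np.set_printoptions(precision=4,suppress=True)
c=vision.calibration("wrist"); cam=(np.load("w1.npy"),c['mtx'],c['k1'])
f=lambda x,y:(210+(x-.5)/2.5,10+(y-.5)/2.5)
for z in (.026,.028,.030):
  D=onz(cam,f(158,166.5),z); q=[onz(cam,f(*p),z) for p in [(110,321),(212,321),(118,488),(215,488)]]
  m=np.mean(q,0); v=D-m
  print(z,D,"recess",m,"dist",np.linalg.norm(v),"yaw",np.degrees(np.arctan2(v[1],v[0])))
  print("  recess dims",np.linalg.norm(q[1]-q[0]),np.linalg.norm(q[3]-q[2]),np.linalg.norm(q[2]-q[0]),"mouth w",np.linalg.norm(onz(cam,f(80,166),z)-onz(cam,f(236,166),z)),np.linalg.norm(onz(cam,f(158,84),z)-onz(cam,f(158,249),z)))
# tray rim corners px
for px in [(5,31),(328,17),(328,238),(48,244)]: print(px,onz(cam,px,.038))
a=onz(cam,(117,35),.028);b=onz(cam,(230,232),.028)
# cradle split lines
for p,q in [((116,36),(137,232)),((219,31),(231,230))]:
  A=onz(cam,p,.028);B=onz(cam,q,.028);v=A-B;print("split yaw",np.degrees(np.arctan2(v[1],v[0])),A,B)
E
```

```text
0.026 [ 0.5942 -0.2405  0.026 ] recess [ 0.5057 -0.242   0.026 ] dist 0.08856914209996244 yaw 0.9824852527569825
  recess dims 0.03877185596657976 0.038718032743762044 0.06573782832085152 mouth w 0.05690886316268758 0.05727292106062703
0.028 [ 0.5941 -0.2406  0.028 ] recess [ 0.506  -0.2421  0.028 ] dist 0.08807757609487588 yaw 0.982485252756991
  recess dims 0.038556668985026174 0.03850314448551086 0.06537297798037654 mouth w 0.056593014303190574 0.05695505164992815
0.03 [ 0.594  -0.2406  0.03  ] recess [ 0.5064 -0.2421  0.03  ] dist 0.08758601008978932 yaw 0.9824852527569993
  recess dims 0.03834148200347255 0.03828825622725969 0.06500812763990156 mouth w 0.05627716544369358 0.05663718223922949
(5, 31) [ 0.6344 -0.0067  0.038 ]
(328, 17) [ 0.6415 -0.2879  0.038 ]
(328, 238) [ 0.442  -0.2939  0.038 ]
(48, 244) [ 0.4362 -0.0121  0.038 ]
split yaw -0.10991572502010362 [ 0.6296 -0.101   0.028 ] [ 0.4454 -0.1007  0.028 ]
split yaw 1.1054440116750062 [ 0.6325 -0.1932  0.028 ] [ 0.4473 -0.1968  0.028 ]
```

```bash
python3 - <<'E'
from h import *
robot.move_to([.455,.272,.26],[180,0,0])
cam,im=grab("wrist","pics/w2.png")
for l in ["lamp","lamp_glass","lamp_lock"]:
    print(l,[(round(d['p'],2),[round(float(x)) for x in d['rect']]) for d in recognise(l,"wrist")][:4])
np.save("w2.npy",cam[0]); print(robot.current_time_s(),robot.current_tool_pos(),robot.current_joint_positions())
E
```

```text
lamp [(0.63, [280, 129, 79, 208])]
lamp_glass [(0.87, [280, 66, 74, 73]), (0.27, [262, 15, 69, 30])]
lamp_lock [(0.64, [288, 180, 26, 14])]
4.9417 [0.45560662 0.27108949 0.25989983] [  -6.74082068   18.22993754  -33.85239107   87.48685472   10.30070751
   77.4263299  -131.62230548]
```

View pics/w2.png

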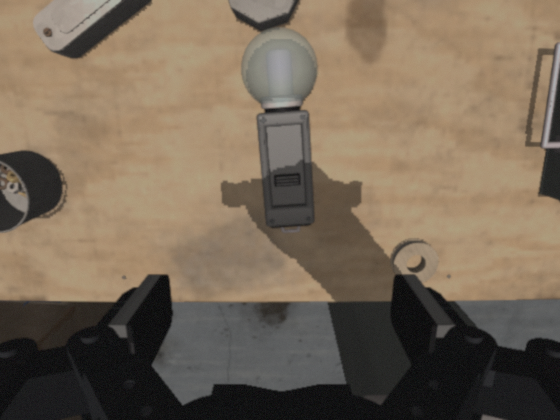

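```bash
python3 - <<'E'
import cv2
im=cv2.imread("pics/w2.png"); c=im[10:240,225:345]
cv2.imwrite("pics/w2z.png",cv2.resize(c,None,fx=2.6,fy=2.6,interpolation=cv2.INTER_CUBIC))
E
```

```text
(no output)
```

View pics/w2z.png

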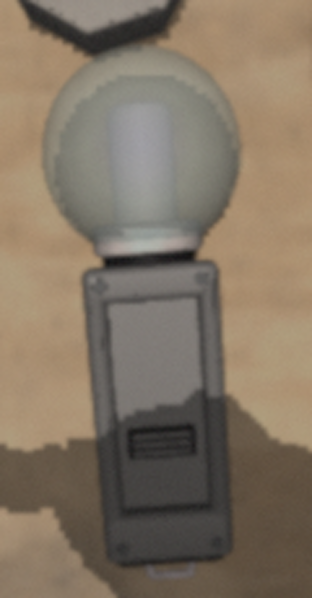

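```bash
python3 - <<'E'
from h import *
np.set_printoptions(precision=4,suppress=True)
c=vision.calibration("wrist"); cam=(np.load("w2.npy"),c['mtx'],c['k1'])
f=lambda x,y:(225+(x-1)/2.6,10+(y-1)/2.6)
q=[onz(cam,f(*p),.053) for p in [(83,268),(219,263),(107,564),(232,556)]]
print(np.array(q),np.mean(q,0)); print([np.linalg.norm(q[a]-q[b]) for a,b in((0,1),(2,3),(0,2),(1,3))])
for a,b in((2,0),(3,1)):
  v=q[a]-q[b];v=-v;print(np.degrees(np.arctan2(v[1],v[0])))
g=onz(cam,f(141,147),.035);print("globe",g)
sl=[onz(cam,f(*p),.053) for p in [(105,302),(207,292),(124,510),(211,508)]];print("slot",np.mean(sl,0))
sc=[onz(cam,f(*p),.053) for p in [(98,286),(203,277),(123,548),(218,543)]];print("screws",np.mean(sc,0),[np.degrees(np.arctan2(*(sc[a]-sc[b])[[1,0]])) for a,b in((0,2),(1,3))])
print("slider",onz(cam,f(162,442),.053))
E
```

```text
[[0.5198 0.2907 0.053 ]
 [0.5212 0.2456 0.053 ]
 [0.4163 0.2842 0.053 ]
 [0.4192 0.2392 0.053 ]] [0.4691 0.2649 0.053 ]
[np.float64(0.04518571517045422), np.float64(0.04514923721986715), np.float64(0.10365449209565085), np.float64(0.10225830394734772)]
3.599044172650473
3.5901308105169325
globe [0.5593 0.2713 0.035 ]
slot [0.4735 0.2645 0.053 ]
screws [0.4693 0.2648 0.053 ] [np.float64(4.652229004298716), np.float64(4.033666651620875)]
slider [0.4609 0.2644 0.053 ]
```

```bash
python3 - <<'E'
from h import *
np.set_printoptions(precision=4,suppress=True)
o=[180,0,3.8]
robot.move_to([.469,.265,.13],o)
robot.line_to([.469,.265,.038],o,velocity=.12,f_stop=8)
print(robot.current_tool_pos(),robot.current_contact_force())
cam,im=grab("wrist","pics/w3.png")
fingers.gripper_to(0.0,50)
print("gap",robot.current_finger_gap(),robot.current_tool_pos(),robot.current_contact_force())
robot.line_to([.469,.265,.07],o,velocity=.08)
cam,im=grab("wrist","pics/w4.png"); np.save("w4.npy",cam[0])
grab("side","pics/s4.png")
print("gap",robot.current_finger_gap(),robot.current_contact_force(),robot.current_torque(),robot.current_time_s())
E
python3 -c "
import cv2,numpy as np
a=[cv2.imread(f'pics/{n}.png') for n in('w3','w4')]
cv2.imwrite('pics/c4.png',cv2.resize(np.hstack(a),(800,300)))"
```

```text
[0.4698 0.2657 0.0391] [0.2519 0.2355 1.2508]
gap 0.5318329166491411 [0.4694 0.2656 0.0386] [-0.2139  0.9481  3.705 ]
gap 0.528876045019089 [-1.0442  0.4653 -3.4592] [-0.0021  0.0354 -0.0182] 7.5917
```

View pics/c4.png

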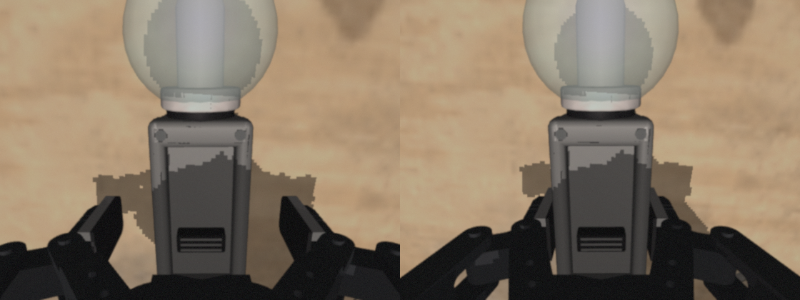

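View pics/s4.png

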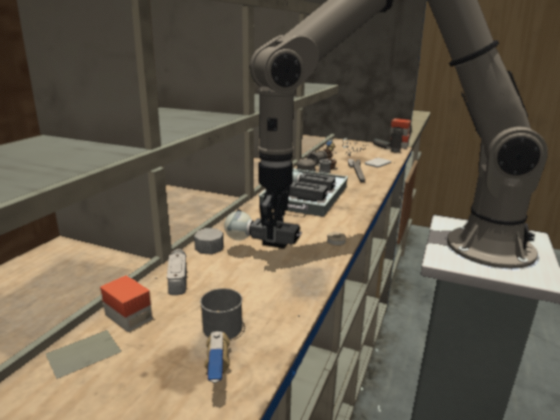

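```bash
python3 - <<'E'
from h import *
np.set_printoptions(precision=4,suppress=True)
c=vision.calibration("wrist"); cam=(np.load("w4.npy"),c['mtx'],c['k1'])
T=np.eye(4)
print("front edge",onz(cam,(281,118*1.4),.0844))
robot.line_to([.469,.265,.2],[180,0,3.8],velocity=.2)
robot.line_to([.506,-.242,.2],[180,0,1.0],velocity=.25)
robot.line_to([.506,-.242,.100],[180,0,1.0],velocity=.12)
robot.pause(.2)
print(robot.current_tool_pos(),robot.current_eef_rot(),robot.current_contact_force(),robot.current_finger_gap())
cam,im=grab("wrist","pics/w5.png"); np.save("w5.npy",cam[0])
grab("scene","pics/sc5.png");grab("side","pics/s5.png")
print(robot.current_time_s())
for n,P in [("dimple",(.5941,-.2406,.028)),("globe",None)]:
  if P: print(n,proj(cam,P),proj(camT("scene"),P))
E
python3 -c "
import cv2,numpy as np
a=cv2.imread('pics/sc5.png')[90:260,250:450]; b=cv2.imread('pics/s5.png')[130:230,230:380]
cv2.imwrite('pics/c5.png',np.hstack([cv2.resize(a,(400,340),interpolation=2),cv2.resize(b,(400,340),interpolation=2)]))"
```

```text
front edge [0.5214 0.2678 0.0844]
[ 0.5066 -0.2423  0.1009] [179.9494  -0.0969   0.998 ] [ 0.2806  0.5781 -2.1123] 0.5289140566962603
11.9083
dimple [279.5966  69.4221] [365.7741 147.8843]
```

View pics/w5.png

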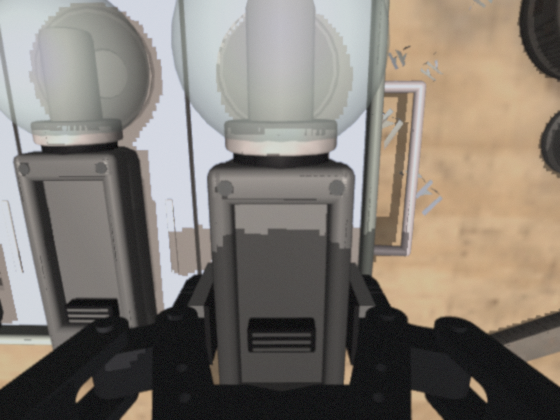

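View pics/c5.png

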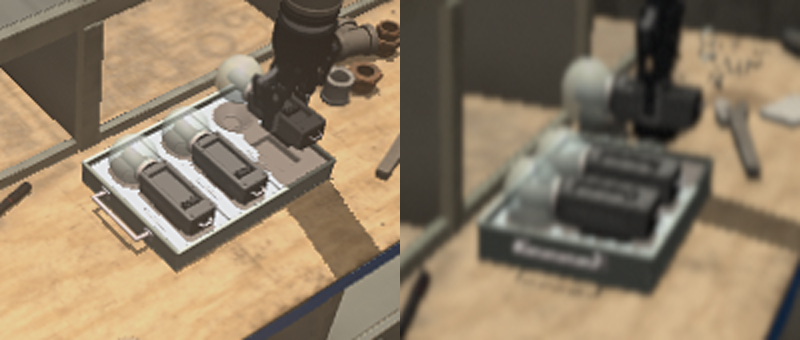

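```bash
python3 - <<'E'
import cv2
im=cv2.imread("pics/w5.png"); c=im[0:160,160:410]
cv2.imwrite("pics/w5z.png",cv2.resize(c,None,fx=3.2,fy=3.2,interpolation=cv2.INTER_CUBIC))
E
```

```text
(no output)
```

View pics/w5z.png

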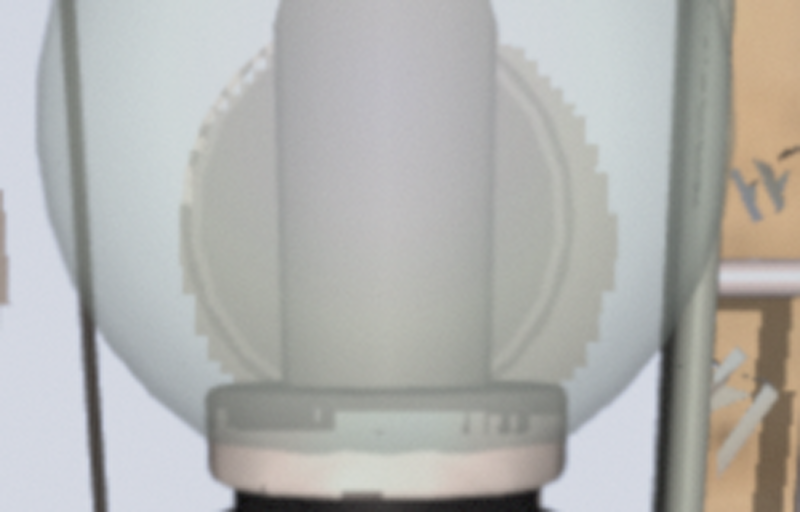

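```bash
python3 - <<'E'
from h import *
np.set_printoptions(precision=4,suppress=True)
o=[180,0,1.0]
robot.line_to([.5065,-.2424,.064],o,velocity=.06,f_stop=4)
robot.pause(.1)
print(robot.current_tool_pos(),robot.current_contact_force())
s=robot.line_to([.5065,-.2424,.048],o,velocity=.012,f_stop=2.5)
print(s,robot.current_tool_pos(),robot.current_contact_force(),robot.current_torque(),robot.current_time_s())
cam,im=grab("wrist","pics/w6.png")
E
```

```text
[ 0.507  -0.2426  0.0645] [ 0.1993  0.183  -2.376 ]
True [ 0.5062 -0.2414  0.0551] [-0.9162  0.8543  1.5682] [ 0.2038 -0.3675  0.187 ] 13.5333
```

View pics/w6.png

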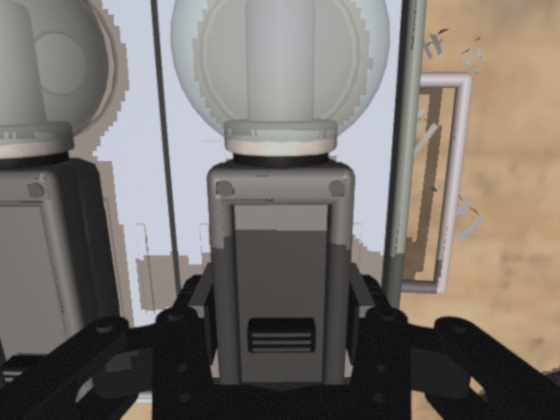

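```bash
python3 - <<'E'
from h import *
np.set_printoptions(precision=4,suppress=True)
o=[180,0,1.0]
s=robot.line_to([.5063,-.2418,.0525],o,velocity=.01,f_stop=3)
print(s,robot.current_tool_pos(),robot.current_contact_force(),robot.current_torque(),robot.current_time_s())
g=robot.current_finger_gap()
fingers.gripper_to(g+.02,20); 
print(robot.current_finger_gap(),robot.current_contact_force())
fingers.gripper_to(g+.15); robot.pause(.2)
print(robot.current_finger_gap(),robot.current_contact_force())
p=robot.current_tool_pos()
robot.line_to([p[0],p[1],.13],o,velocity=.12)
robot.line_to([.46,-.2418,.22],o,velocity=.2); robot.pause(.1)
cam,im=grab("wrist","pics/w7.png"); np.save("w7.npy",cam[0])
grab("scene","pics/sc7.png");grab("side","pics/s7.png")
print(robot.current_tool_pos(),robot.current_time_s())
E
python3 -c "
import cv2,numpy as np
a=cv2.imread('pics/sc7.png')[90:260,250:450]; b=cv2.imread('pics/s7.png')[130:230,230:380]
cv2.imwrite('pics/c7.png',np.hstack([cv2.resize(a,(400,340),interpolation=2),cv2.resize(b,(400,340),interpolation=2)]))"
```

```text
True [ 0.5061 -0.2411  0.0547] [-2.0417  0.7048  2.9594] [ 0.0402 -0.2326  0.0507] 13.7917
0.5524180261753299 [-0.243   0.0327 -0.7549]
0.6818436235265993 [-0.2097  0.7794 -0.2517]
[ 0.4598 -0.2413  0.2186] 16.1667
```

View pics/w7.png

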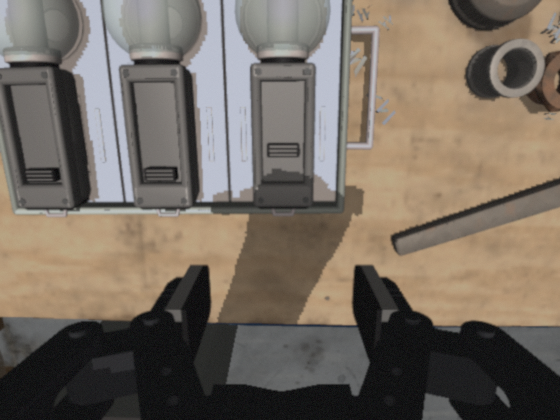

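View pics/c7.png

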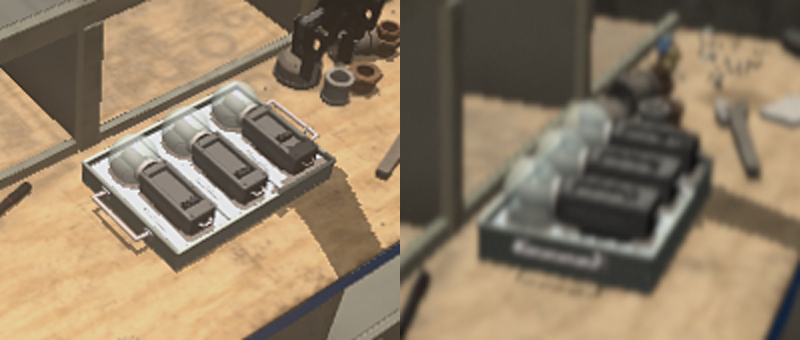

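The lamp lies like its neighbours: in w7 its barrel spans (250–316, 63–207) and its glass is over the dimple. I'll measure it against the stowed ones, which should be 92.5 mm apart.

```bash
python3 - <<'E'
import cv2
im=cv2.imread("pics/w7.png"); c=im[0:220,100:350]
cv2.imwrite("pics/w7z.png",cv2.resize(c,None,fx=2.7,fy=2.7,interpolation=cv2.INTER_CUBIC))
E
```

```text
(no output)
```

View pics/w7z.png

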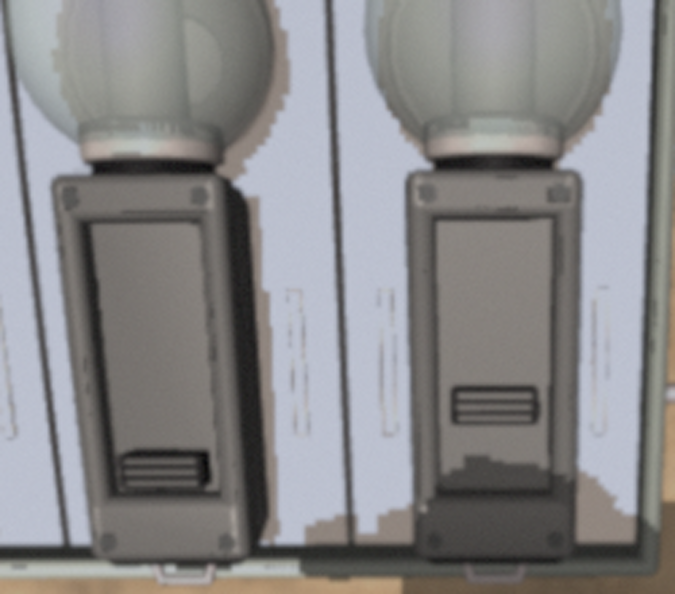

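```bash
python3 - <<'E'
from h import *
np.set_printoptions(precision=4,suppress=True)
c=vision.calibration("wrist"); cam=(np.load("w7.npy"),c['mtx'],c['k1'])
f=lambda x,y:(100+(x-1)/2.7,(y-1)/2.7)
def L(pts,z=.067):
  q=[onz(cam,f(*p),z) for p in pts]; u=(q[0]+q[1]-q[2]-q[3])/2
  return np.mean(q,0),np.degrees(np.arctan2(u[1],u[0])),np.linalg.norm(u)
a=L([(428,193),(559,193),(434,540),(554,540)]);b=L([(69,198),(200,196),(108,541),(227,541)])
print(a,b)
th=np.radians(1.0); v=a[0]-b[0]; print("along",v[0]*np.cos(th)+v[1]*np.sin(th),"across",-v[0]*np.sin(th)+v[1]*np.cos(th))
print("slider",onz(cam,f(495,405),.067))
E
```

```text
(array([ 0.5057, -0.2415,  0.067 ]), np.float64(1.1594221546516046), np.float64(0.0927724914864047)) (array([ 0.5036, -0.1483,  0.067 ]), np.float64(1.5215470082421414), np.float64(0.09255608312347724))
along 0.0004311318609825836 across -0.09331650368744518
slider [ 0.4973 -0.242   0.067 ]
```

Seated: 93.3 mm across from the neighbour, 0.4 mm along, parallel. Next I'll shut the fingers and turn 90° so the 22 mm pad width lies across the 31 mm slot, then check the shape while hovering.

```bash
python3 - <<'E'
from h import *
np.set_printoptions(precision=4,suppress=True)
fingers.gripper_to(0.0,30)
th=np.radians(1.2); C=np.array([.5057,-.2415]); u=np.array([np.cos(th),np.sin(th)])
best=None
for yaw in (91.2,-88.8):
  q=robot.inverse_kinematics([*(C+.019*u),.13],[180,0,yaw]); print(yaw,q)
p=C+.019*u
robot.move_to([*p,.13],[180,0,91.2]); robot.pause(.1)
print(robot.current_finger_gap(),robot.current_tool_pos(),robot.current_contact_force(),robot.current_time_s())
grab("wrist","pics/w8.png");grab("scene","pics/sc8.png");grab("side","pics/s8.png")
for d in (.017,):
  P=[*p,.13-d]; print(proj(camT("scene"),P),proj(camT("side"),P))
E
python3 -c "
import cv2,numpy as np
a=cv2.imread('pics/sc8.png')[70:220,300:450]; b=cv2.imread('pics/s8.png')[90:220,250:380]
cv2.imwrite('pics/c8.png',np.hstack([cv2.resize(a,(400,400),interpolation=2),cv2.resize(b,(400,400),interpolation=2)]))"
```

```text
91.2 [ 46.4615  30.0968 -33.5602  90.9678  17.9054  64.3784   9.8539]
-88.8 [  26.0685   26.2475   -4.2628   91.8248    2.1335   62.007  -157.5579]
-0.0007174267499330867 [ 0.5248 -0.2413  0.1305] [ 0.1491 -0.2564  0.914 ] 18.0833
[387.4596 138.8144] [320.626  154.2575]
```

View pics/w8.png

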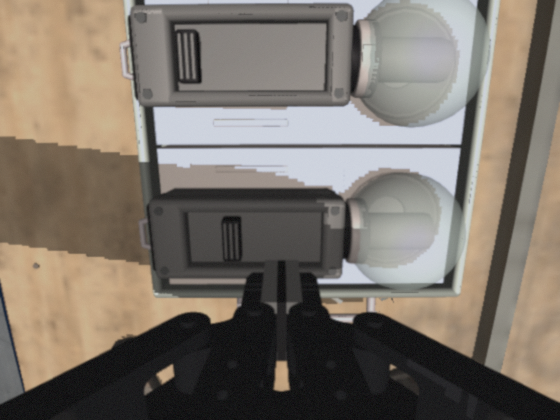

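View pics/c8.png

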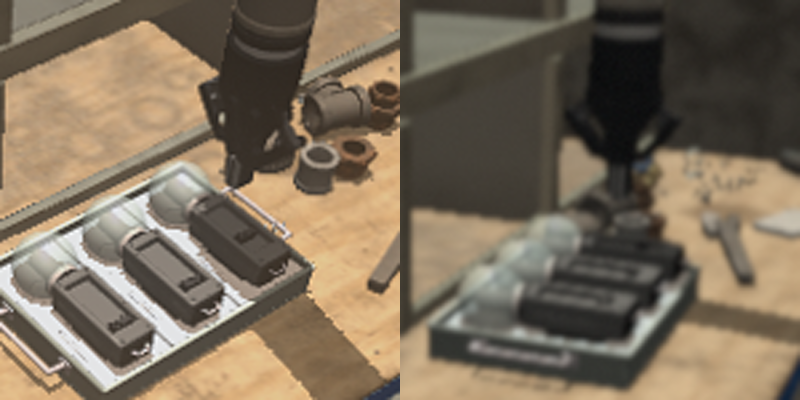

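```bash
python3 - <<'E'
from h import *
np.set_printoptions(precision=4,suppress=True)
th=np.radians(1.2); C=np.array([.5057,-.2415]); u=np.array([np.cos(th),np.sin(th)]); o=[180,0,91.2]
p=C+.019*u
robot.line_to([*p,.095],o,velocity=.08,f_stop=3)
robot.pause(.1); print(robot.current_tool_pos(),robot.current_contact_force())
s=robot.line_to([*p,.0785],o,velocity=.015,f_stop=2)
robot.pause(.1);print(s,robot.current_tool_pos(),robot.current_contact_force(),robot.current_time_s())
cam,im=grab("wrist","pics/w9.png");grab("side","pics/s9.png");grab("scene","pics/sc9.png")
E
python3 -c "
import cv2,numpy as np
a=cv2.imread('pics/sc9.png')[90:200,330:440]; b=cv2.imread('pics/s9.png')[130:220,260:350]
cv2.imwrite('pics/c9.png',np.hstack([cv2.resize(a,(400,400),interpolation=2),cv2.resize(b,(400,400),interpolation=2)]))"
```

```text
[ 0.5252 -0.2411  0.0954] [0.8887 0.5382 0.7356]
False [ 0.5248 -0.2411  0.0786] [-0.6437  0.2782 -0.3562] 20.275
```

View pics/w9.png

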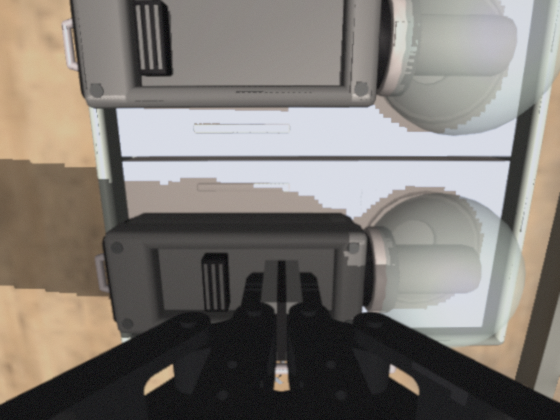

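View pics/c9.png

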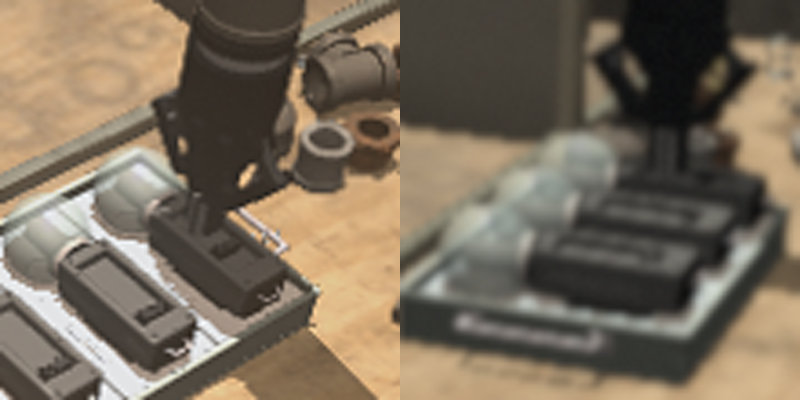

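```bash
python3 - <<'E'
from h import *
np.set_printoptions(precision=4,suppress=True)
th=np.radians(1.2); C=np.array([.5057,-.2415]); u=np.array([np.cos(th),np.sin(th)]); o=[180,0,91.2]
f0=np.array(robot.current_contact_force())
for off in np.arange(.015,-.0201,-.002):
  s=robot.line_to([*(C+off*u),.0785],o,velocity=.02,f_stop=4)
  p=np.array(robot.current_tool_pos()); print(round(off,4),s,p,round(float((p[:2]-C)@u*1e3),1),np.array(robot.current_contact_force())-f0)
  if s: break
grab("wrist","pics/w10.png"); print(robot.current_time_s())
E
```

```text
0.015 False [ 0.5205 -0.2413  0.0785] 14.8 [ 0.5261 -0.3054 -0.2522]
0.013 False [ 0.5185 -0.2413  0.0785] 12.8 [-0.1388  0.7833 -0.3848]
0.011 False [ 0.5165 -0.2413  0.0785] 10.8 [ 0.519   1.1134 -0.511 ]
0.009 False [ 0.5146 -0.2413  0.0785] 8.9 [0.233  0.3566 0.4793]
0.007 False [ 0.5129 -0.2413  0.0786] 7.2 [ 1.2123  0.401  -0.5072]
0.005 False [ 0.5107 -0.2414  0.0786] 5.0 [ 1.332  -0.2559 -0.1369]
0.003 False [ 0.5085 -0.2415  0.0785] 2.8 [ 1.8867 -0.0041 -0.0883]
0.001 False [ 0.5064 -0.2415  0.0785] 0.7 [1.1376 0.0269 0.0432]
-0.001 False [ 0.5044 -0.2416  0.0785] -1.3 [ 0.5639  0.4305 -0.0448]
-0.003 False [ 0.5024 -0.2416  0.0785] -3.3 [ 0.3595 -0.9045  1.0826]
-0.005 False [ 0.5004 -0.2416  0.0785] -5.3 [1.1452 0.5285 0.3336]
-0.007 False [ 0.4984 -0.2416  0.0785] -7.3 [0.4087 0.7174 0.1077]
-0.009 False [ 0.4969 -0.2417  0.0786] -8.8 [ 2.1084  0.4758 -0.252 ]
-0.011 False [ 0.4948 -0.2417  0.0786] -10.9 [2.0618 1.0505 0.3193]
-0.013 False [ 0.4928 -0.2418  0.0786] -12.9 [2.3903 0.6284 0.556 ]
-0.015 False [ 0.4909 -0.2418  0.0787] -14.8 [3.3405 0.7759 0.8388]
-0.017 False [ 0.4888 -0.242   0.0789] -16.9 [2.7308 1.3704 1.9   ]
-0.019 False [ 0.4871 -0.2421  0.0789] -18.7 [ 3.1573 -0.4988  3.4009]
25.075
```

View pics/w10.png

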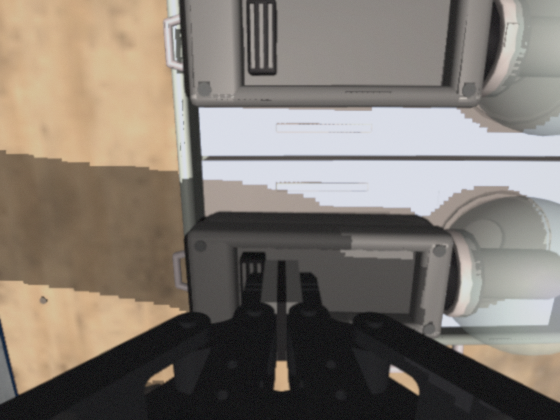

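The slider is near the slot end, but comparing with the neighbour's shift, the lamp moved back about 8 mm after it bottomed out. I'll back off and look.

```bash
python3 - <<'E'
from h import *
np.set_printoptions(precision=4,suppress=True)
th=np.radians(1.2); C=np.array([.5057,-.2415]); u=np.array([np.cos(th),np.sin(th)]); o=[180,0,91.2]
robot.line_to([*(C-.006*u),.0787],o,velocity=.04)
print(robot.current_contact_force())
p=robot.current_tool_pos()
robot.line_to([p[0],p[1],.14],o,velocity=.1)
robot.line_to([.46,-.2418,.2186],[180,0,1.0],velocity=.25); robot.pause(.1)
cam,im=grab("wrist","pics/w11.png"); np.save("w11.npy",cam[0])
grab("scene","pics/sc11.png");grab("side","pics/s11.png")
print(robot.current_tool_pos(),robot.current_time_s())
im=cv2.imread("pics/w11.png"); c=im[0:220,100:350]
cv2.imwrite("pics/w11z.png",cv2.resize(c,None,fx=2.7,fy=2.7,interpolation=cv2.INTER_CUBIC))
a=cv2.imread('pics/sc11.png')[110:220,290:420]; b=cv2.imread('pics/s11.png')[150:220,260:350]
cv2.imwrite('pics/c11.png',np.hstack([cv2.resize(a,(400,340),interpolation=2),cv2.resize(b,(400,340),interpolation=2)]))
E
```

```text
[ 0.4649 -0.0081  7.0687]
[ 0.46   -0.2418  0.2184] 28.2917
```

View pics/w11z.png

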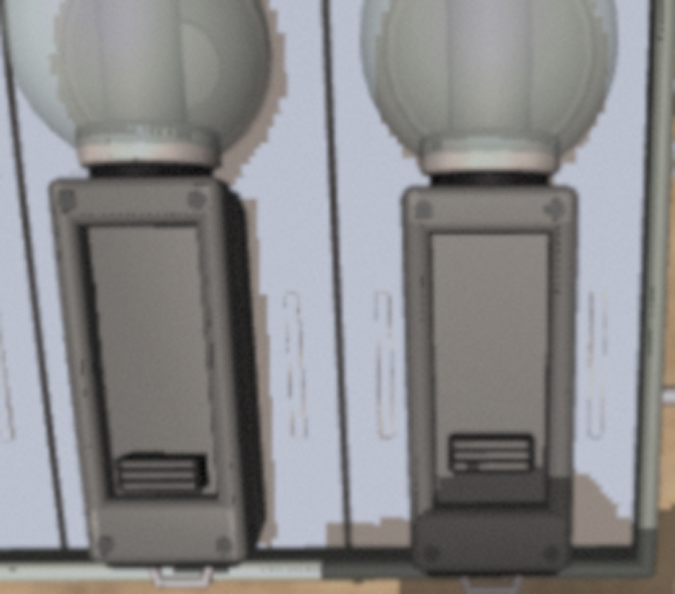

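View pics/c11.png

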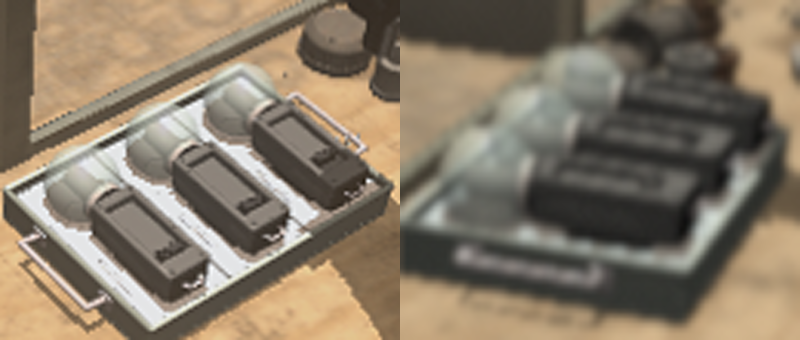

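```bash
python3 - <<'E'
import cv2,numpy as np
a=cv2.imread("pics/w9.png")[200:360,180:360]; b=cv2.imread("pics/w10.png")[200:360,200:380]
o=np.vstack([cv2.resize(x,(560,300) if 0 else (338,300),interpolation=2) for x in(a,b)]);
o=np.hstack([cv2.resize(x,(400,356),interpolation=2) for x in(a,b)])
o=np.clip((o/255.)**.6*255,0,255).astype('uint8')
cv2.imwrite("pics/c12.png",o)
E
```

```text
(no output)
```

View pics/c12.png

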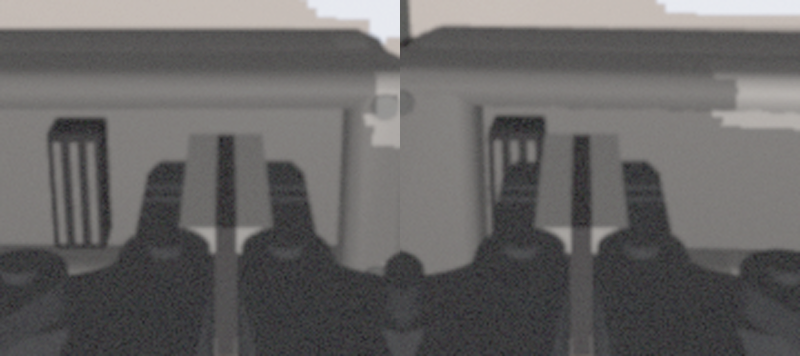

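My per-step f_stop reset its baseline each time, so I overpushed. The lamp is now about 3.5 mm back, and the slider (about 10 mm home) was dragged part-way back on retreat. Both can be fixed from the slot: nudge the lamp forward off the slot's glass-side end, then push the slider with a fixed travel limit and a slightly higher tip.

```bash
cat >> h.py <<'E'
th=np.radians(1.2); C=np.array([.5057,-.2415]); u=np.array([np.cos(th),np.sin(th)]); o=[180,0,91.2]
ZT=.0805
def go(off,z=None,v=.03,f=None):
    s=robot.line_to([*(C+off*u),ZT if z is None else z],o,velocity=v,f_stop=f)
    p=np.array(robot.current_tool_pos()); print(round(off,4),s,"off %.1f z %.1f"%((p[:2]-C)@u*1e3,p[2]*1e3),np.round(robot.current_contact_force(),1)); return s
E
python3 - <<'E'
from h import *
go(.010,.13,.25); go(.010,.0885,.1,4); s=go(.010,ZT,.02,3)
go(.029,ZT,.02,4)
cam,im=grab("wrist","pics/w13.png"); np.save("w13.npy",cam[0])
print(robot.current_time_s())
E
```

```text
0.01 False off 10.0 z 130.2 [-0.  -1.   0.4]
0.01 False off 10.1 z 88.5 [-0.2 -0.4 -0.4]
0.01 False off 10.0 z 80.5 [-0.5 -0.1  0.2]
0.029 False off 29.0 z 80.5 [ 0.9  0.8 -0.1]
32.2833
```

View pics/w13.png

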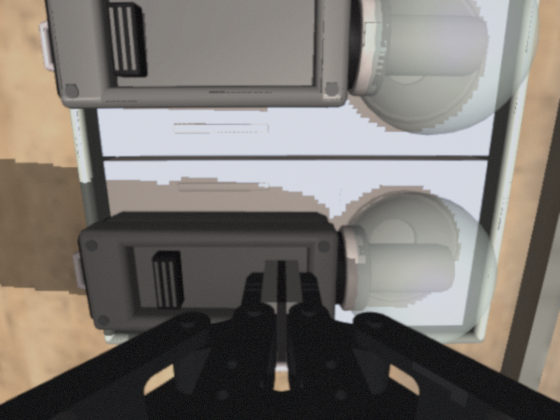

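```bash
cat > m.py <<'E'
from h import *
import sys
def along(npy,l1,l2,n1,n2,z=.067):
    c=vision.calibration("wrist"); cam=(np.load(npy),c['mtx'],c['k1'])
    a=[onz(cam,p,z)[:2] for p in (l1,l2)]; b=[onz(cam,p,z)[:2] for p in (n1,n2)]
    v=np.mean(a,0)-np.mean(b,0)
    print("along mm",v@u*1e3,"across",v@[-u[1],u[0]]*1e3,"len",np.linalg.norm(a[1]-a[0]),np.linalg.norm(b[1]-b[0]))
E
python3 - <<'E'
from m import *
f=lambda x,y:(100+(x-1)/2.7,(y-1)/2.7)
mid=lambda a,b:tuple((np.array(f(*a))+f(*b))/2)
along("w7.npy",mid((428,193),(559,193)),mid((434,540),(554,540)),mid((69,198),(200,196)),mid((108,541),(227,541)))
along("w11.npy",mid((423,209),(555,208)),mid((432,553),(552,553)),mid((67,200),(197,198)),mid((105,545),(223,544)))
along("w13.npy",(323,247),(92,245),(331,90),(70,90))
im=cv2.imread("pics/w13.png")[60:340,40:370]
cv2.imwrite("pics/w13z.png",np.clip((cv2.resize(im,None,fx=2.1,fy=2.1,interpolation=2)/255.)**.6*255,0,255))
E
```

```text
along mm 0.10595803022409624 across -93.27382148055452 len 0.09275829626102716 0.09254100053022415
along mm -3.005596651830668 across -93.34088781079811 len 0.09282843803143294 0.0931035328825981
along mm -0.5985099300790553 across -59.90534778442929 len 0.09326459242049893 0.09420101312776266[ WARN:0@0.107] global loadsave.cpp:1063 imwrite_ Unsupported depth image for selected encoder is fallbacked to CV_8U.
```

View pics/w13z.png

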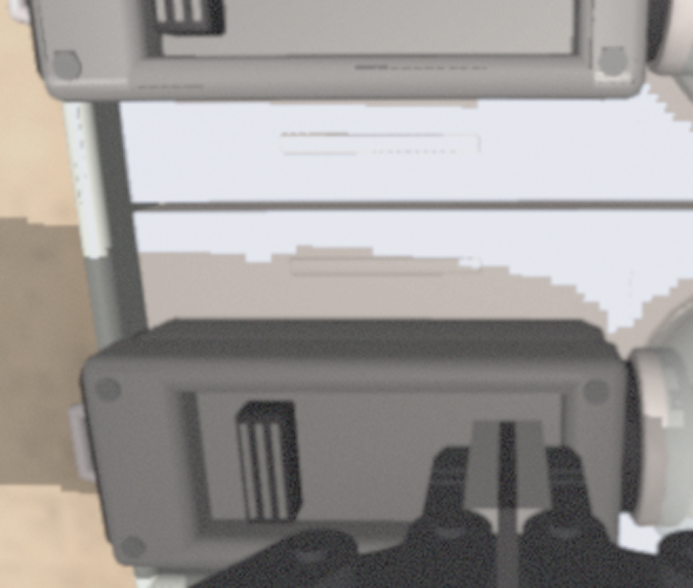

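```bash
python3 - <<'E'
from m import *
go(.0300,ZT,.02,5)
go(.004,ZT,.06)
go(-.0090,ZT,.015,4.5)
cam,im=grab("wrist","pics/w14.png"); np.save("w14.npy",cam[0])
print(robot.current_time_s())
im=cv2.imread("pics/w14.png")[60:340,150:500]
cv2.imwrite("pics/w14z.png",np.clip((cv2.resize(im,None,fx=2.1,fy=2.1,interpolation=2)/255.)**.6*255,0,255).astype('uint8'))
E
```

```text
0.03 False off 30.1 z 80.6 [ 0.1  0.5 -0. ]
0.004 False off 3.9 z 80.7 [0.2 0.1 0.4]
-0.009 False off -8.8 z 80.6 [ 1.   0.9 -0.2]
34.1833
```

View pics/w14z.png

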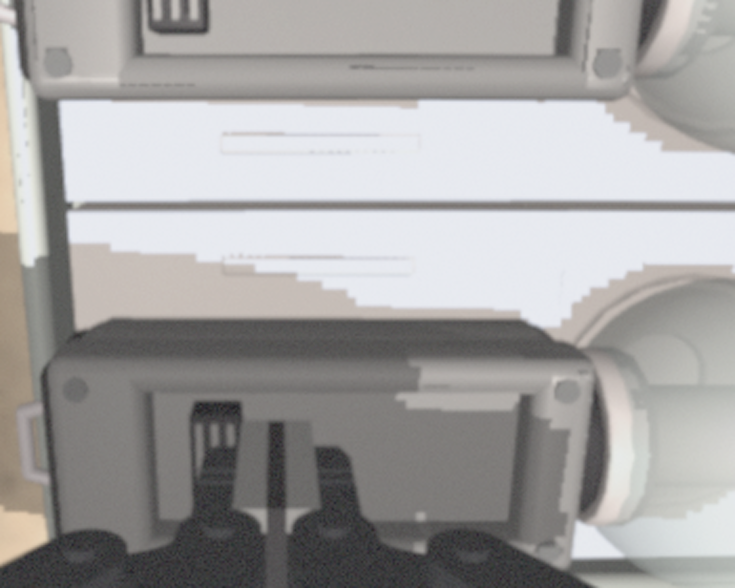

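```bash
python3 - <<'E'
from m import *
g=lambda x,y:(150+x/2.1,60+y/2.1)
along("w14.npy",g(75,389),g(567,390),g(59,62),g(607,62))
k=lambda x,y:(40+x/2.1,60+y/2.1)
along("w13.npy",k(108,389),k(596,390),k(66,65),k(612,61))
along("w10.npy",(200,245),(439,251),(204,88),(469,89))
c=vision.calibration("wrist")
for n,l in (("w14.npy",[g(190,405),g(242,405),g(150,400),g(528,400)]),("w10.npy",[(243,254),(265,254),(238,260),(415,260)])):
  print(n,[round(float((onz((np.load(n),c['mtx'],c['k1']),p,.067)[:2]-C)@u*1e3),1) for p in l])
E
ls *.npy
```

```text
along mm -1.14953136700211 across -59.772077913086214 len 0.09423334256402643 0.0937501793751416
along mm -0.8826924867093077 across -59.67615693320993 len 0.09381985137563154 0.09386004103147629
w1.npy
w11.npy
w13.npy
w14.npy
w2.npy
w4.npy
w5.npy
w7.npyTraceback (most recent call last):
  File "<stdin>", line 6, in <module>
  File "m.py", line 4, in along
    c=vision.calibration("wrist"); cam=(np.load(npy),c['mtx'],c['k1'])
                                        ~~~~~~~^^^^^
    fid = stack.enter_context(open(os.fspath(file), "rb"))
                              ~~~~^^^^^^^^^^^^^^^^^^^^^^^
FileNotFoundError: [Errno 2] No such file or directory: 'w10.npy'
```

```bash
cat >> m.py <<'E'
def shot(i):
    cam,im=grab("wrist",f"pics/w{i}.png"); np.save(f"w{i}.npy",cam[0]); print("t",robot.current_time_s())
    im=im[60:340,150:500,::-1]
    cv2.imwrite(f"pics/w{i}z.png",np.clip((cv2.resize(im,None,fx=2.1,fy=2.1,interpolation=2)/255.)**.6*255,0,255).astype('uint8'))
E
python3 - <<'E'
from m import *
go(-.0140,ZT,.015,4)
shot(15)
E
```

```text
-0.014 False off -14.5 z 80.5 [0.3 0.5 0.5]
t 34.7167
```

View pics/w15z.png

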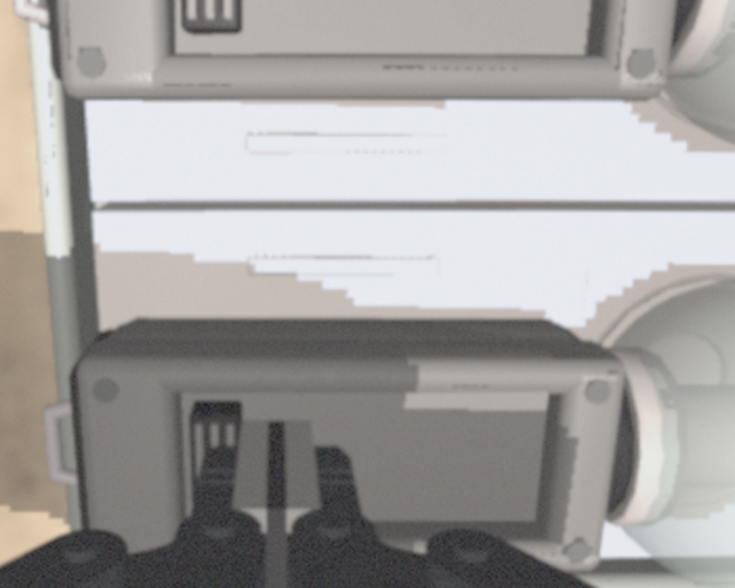

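```bash
python3 - <<'E'
from m import *
go(-.0145,ZT,.015,3.5)
go(-.0115,ZT,.03); go(-.0115,.14,.1)
robot.line_to([.46,-.2418,.2186],[180,0,1.0],velocity=.25); robot.pause(.1)
cam,im=grab("wrist","pics/w16.png"); np.save("w16.npy",cam[0])
grab("scene","pics/sc16.png");grab("side","pics/s16.png")
print(robot.current_time_s(),robot.current_contact_force())
cv2.imwrite("pics/w16z.png",cv2.resize(im[0:220,100:350,::-1],None,fx=2.7,fy=2.7,interpolation=cv2.INTER_CUBIC))
E
```

```text
-0.0145 False off -14.5 z 80.5 [ 0.1 -0.3 -1.1]
-0.0115 False off -11.4 z 80.5 [0.  0.2 0.5]
-0.0115 False off -12.0 z 139.6 [-0.1 -0.9 -0.2]
37.9333 [-0.16703062 -0.50321626 -0.34223604]
```

View pics/w16z.png

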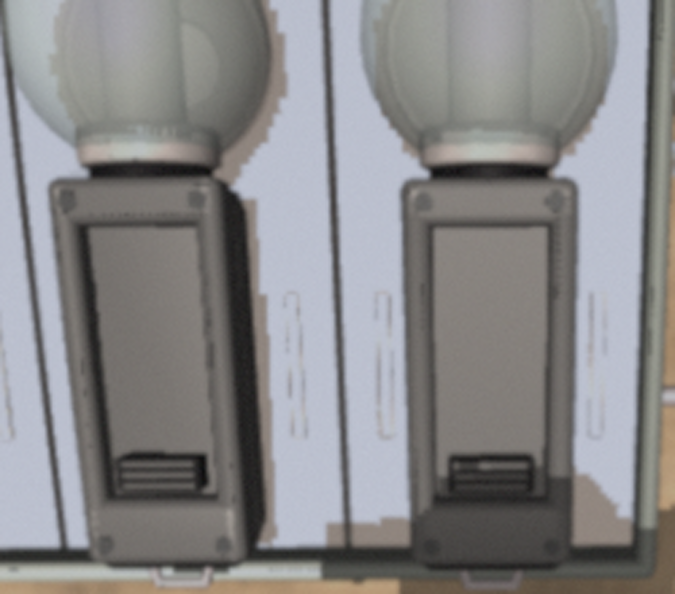

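View pics/sc16.png

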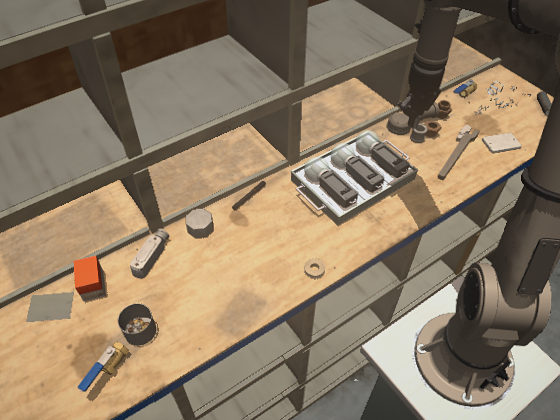

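```bash
python3 - <<'E'
from m import *
f=lambda x,y:(100+(x-1)/2.7,(y-1)/2.7)
mid=lambda a,b:tuple((np.array(f(*a))+f(*b))/2)
along("w16.npy",mid((423,202),(556,201)),mid((432,546),(552,546)),mid((67,199),(197,198)),mid((105,545),(223,544)))
workorder.close_job(); print(robot.current_time_s())
E
```

```text
along mm -1.1747353483185328 across -93.41501121662253 len 0.092510325845899 0.09323552437983199
the job is handed in; nothing more can be done
the job is handed in; nothing more can be done
```

The lamp is in the empty right-hand pocket, released, with its transit lock slid home. I handed the job in at about 38 s of the 56 s allowed; no verdict came back.

- **Placing:** I gripped the lamp by the barrel. It first measured within about 1 mm of its seat, compared with its neighbour.
- **Lock, first try:** I overpushed, because I restarted the force stop at every small step. The lamp slid back about 8 mm while I pushed and ended about 3 mm back. Withdrawing the finger dragged the slider part of the way back.
- **Mending it:** With the fingertip still in the slot, I nudged the lamp forward off the slot's glass-side end. I then pushed the slider again with limited travel and a slightly higher tip.
- **Last checks:**
  - **Slider:** it sits at the slot end, with the same gap as the stowed lamp's lock.
  - **Lamp position:** the barrel is parallel to its neighbour, 93.4 mm across (nominal 92.5 mm). It is about 1.2 mm back along the pocket, inside the 5 mm limit but not perfectly seated.
  - **Surroundings:** the stowed lamps and bench items look undisturbed in the last picture, and the arm is clear of everything.
- **Not measured:** I did not measure the lamp's tilt. I could not read the force on the glass directly either; the highest wrist force I read during the lock work was about 7 N.

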